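# Clamp the hose adapter onto the bench dust port

## Task

Set the loose flanged hose adapter on the dust port so that its flange lies flat on the port's flange, swing the hinged jaw of the clamp ring around both flanges until its lug comes to bear lightly on the rubber buffer, then throw the latch lever until its peg snaps over the ramp and the ring is latched shut. Do it by feel, gently: do not ram the adapter down, do not force the jaw into the buffer by hand and do not lean on the lever once it has reached its stop. Leave the other things on the bench alone.

Things in the scene. Friction and masses are not known exactly. Their poses are not given: they have to be found in the camera images.
- port: Dust port fixed to the bench: plywood plate 220 x 250 x 18 mm, aluminium duct stub, dark steel clamp ring. Origin on the duct's vertical axis at bench height, z up; offsets 'in the port's frame' below are (x, y) mm from here along its axes. The ring's fixed half stands on the -x side, outer radius 48, top 66 above the bench, with no lip over the flange.
- port_seat (a point): Centre of the port flange's upper face (80 mm across), 58 mm above the bench, on the duct's axis. On the face a spigot 34 mm across rises 12 mm: straight for 6 mm, then tapering to 27 mm.
- adapter_mid (a point): The loose hose adapter: aluminium, 0.17 to 0.3 kg, upright, flange down, standing left or right of the port. Open tube 44 mm outside, 37 mm bore, 56 mm tall in all; flange at its foot 80 mm across, 6 mm thick. Point on its axis 38 mm above its underside, where the tube can be gripped; z is its axis. Its turn does not matter. Seated, it is 38 mm above port_seat.
- adapter: The same hose adapter; origin at the centre of its underside.
- jaw (a joint): Angle (rad) of the swinging jaw, the +x half of the clamp ring; opens anticlockwise from above, starts 1.1 to 1.6. Stiff hinge (0.15 N m), stays where left. Its end lug is on a screw, set anew each time: it meets the sprung buffer somewhere from 0.01 to 0.145, to be felt. Left touching, or within 2 mm, the latch peg can get behind it; only the lever draws it on (by 0.04). Jaw top 72 mm high.
- jaw_hinge (a point): The jaw's vertical hinge axis, at (0, 55) in the port's frame; the point is 60 mm above the bench.
- jaw_post (a point): Upright steel post on the jaw for pushing or pinching: 12 mm in diameter, 72 to 104 mm above the bench. The point is on its axis, 87 mm above the bench, 97 mm from the hinge axis. With the jaw at 0 it is at (33, -36) in the port's frame.
- lever (a joint): Angle (rad) of the latch lever. Opens clockwise from above; starts 1.1 to 1.5. Swung anticlockwise, at about 0.65 its peg gets behind the jaw's lug and rides up a ramp against the buffer, load rising to 10 to 15 N at the handle; at about 0.2 it passes the crest, snaps into a notch and the load vanishes; a stop halts it at -0.015. Let go it rests latched at 0.02 to 0.06.
- lever_pivot (a point): The latch lever's vertical pivot axis, at (-21.6, -78) in the port's frame; the point is 78 mm above the bench.
- lever_knob (a point): Upright black handle at the lever's end, to be pushed or pinched: 14 mm in diameter, 81 to 115 mm above the bench (the lever's flat bar under it has its top at 82). The point is on its axis, 100 mm above the bench, 100 mm from the pivot axis. With the lever at 0 it is at (77, -95) in the port's frame.
- buffer: Sprung rubber buffer, 16 x 30 x 16 mm, on the fixed ring's lug, met by the jaw's lug: preload about 5 N, then 6 N per mm; origin at its middle. More than 12 N by hand (about 16 N at the jaw post) damages it.
- stop: Steel stop pin for the lever, 8 mm in diameter, 35 mm from the pivot on the side away from the handle; origin 78 mm above the bench. It must not take more than 90 N, about 30 N at the lever's handle.
- sleeve: plain aluminium sleeve without a flange, tube 54 mm wide, 65 mm tall, standing; not needed; origin under its middle; leave alone
- offcut: wood offcut 90 x 35 x 22 mm, lying; origin under its middle; leave alone
- screwdriver: screwdriver, lying; origin under its middle; leave alone
- glue: yellow glue bottle, 56 mm wide, 150 mm tall; origin under its middle; leave alone
- mallet: wooden mallet, lying, head 65 x 110 x 55 mm; origin under its middle; leave alone
- gauge: wooden marking gauge, about 190 mm long; origin under its middle; leave alone
- starknob: black five-lobed star knob, 44 mm wide, 22 mm tall, lying; origin under its middle; leave alone
Not all that is in view belongs to the job. What is shaped like the adapter but blue or orange is not meant.

How it is judged:
On the way, in this order (a step that is already met when the one before it is completed fails the run):
1. the adapter sits flat on the port, over the spigot, while the ring is still open (horizontal distance between adapter_mid and port_seat below 0.003 m and z of adapter_mid in the frame of port_seat between 0.035 and 0.0405 m and angle between adapter_mid's own z axis and vertical below 0.06 rad and value of joint jaw above 0.5 rad), for 0.2 s.
2. the jaw has been swung round both flanges until its lug bears on the buffer (over 1 N), with the lever still open (contact force between jaw and buffer above 1 N and value of joint jaw below 0.2 rad and value of joint lever above 0.5 rad), for 0.2 s.
At the end, for the whole second after the job is handed in: The adapter sits on the port (axis within 3 mm, upright within 0.06 rad, flange flat on flange within 3 mm), the jaw is drawn shut (joint below 0.125 rad) and the lever is latched past its ramp (joint below 0.1 rad), with the robot clear of it all (horizontal distance between adapter_mid and port_seat below 0.003 m and z of adapter_mid in the frame of port_seat between 0.035 and 0.0405 m and angle between adapter_mid's own z axis and vertical below 0.06 rad and value of joint lever below 0.1 rad and value of joint jaw below 0.125 rad); the robot touches nothing.
It fails at once if the adapter is rammed against the port or the ring with more than 40 N (contact force between adapter and port above 40 N).
It fails at once if the jaw is forced into the buffer with more than 12 N by hand, before the lever has taken hold (contact force between jaw and buffer above 12 N and value of joint lever above 0.7 rad).
It fails at once if the lever is rammed against its stop with more than 90 N (about 30 N at the handle) (contact force between lever and stop above 90 N).
It fails at once if another thing on the bench is moved by more than 30 mm (distance of any of sleeve, offcut, screwdriver, glue, mallet, gauge, starknob from where it was at the start of the episode above 0.03 m).
It also fails if it takes over 70 s, if anything falls off the work surface, if the arm or the gripper's body presses on something with over 40 N, if the wrist force passes 120 N, or if a joint passes its speed limit or range.

## Robot

A 6-joint arm with a two-finger parallel gripper is mounted at the origin on the work surface. World frame = base frame: x ahead of the robot, y to its left, z up, the work surface at z = 0. Lengths are in m, angles in rad, forces in N, time in s.
With the tool pointing down it reaches from about 0.3 to 0.875 m from the base axis. Payload 6.4 kg.
Tool frame: the origin (TCP) lies between the finger pads; the fingertips stand 19 mm ahead of it and the grasp point (between the pads) is the TCP (ctrl.tips_ahead is the z of the fingertips in the tool frame, in m); z points along the fingers, y is the line along which they close (so a half turn about z gives the same grasp; the last joint's range is limited). The gripper opens to 85 mm and grips with 20 to 120 N. Pads are 22 mm wide; open, the fingers measure 114 mm over their backs; the gripper's body (76 mm by 85 mm) begins 54 mm behind the grasp point. The pads swing forward as they close: fully open they stand 13 mm farther back than shut.
Start: joints at [1.061, 0.181, 1.607, -0, 1.354, -0.206], TCP at [0.172, 0.549, 0.25] pointing down, gripper open.
Joint ranges: [-2.99, 2.99], [-0.89, 2.07], [0.3, 2.58], [-1.14, 4.28], [0, 2.63], [-3.12, 3.12]. Speed limits (rad/s): [2.57, 2.57, 3.01, 3.14, 3.14, 3.14].

## Interface

Orientations are given as a unit quaternion [w, x, y, z].
In Python, from bench import readout, vision, ctrl gives the robot as it stands.
- The arm moves only by the tool play_rows, never from a script. Its arguments are lists of equal length, an entry for each row: "xyz": the shift along the tool's x, y, z in mm, a list of three; "rot": the turn, a rotation vector about the tool's x, y, z in rad, a list of three; "grip": the opening, from 0 (shut) to 1 (fully open). In form: {"xyz": [[x, y, z], ...], "rot": [[rx, ry, rz], ...], "grip": [grip, ...]}. A call has exactly 10 rows; each row is the pose to reach, as a shift and turn from the pose commanded when the call began, along the tool's axes at that moment; what a row does not reach only later rows make up. A row lasts 1/8 s, in which the tool goes at most 62.5 mm and 10.7 degrees, less where a joint would pass 70% of its speed; a pose out of reach is approached as far as the arm can. A call with a gripper value outside its range is refused whole. The fingers move at their own pace and stop on an object; the grip force is fixed at half the most. Time passes only in rows, so rows that repeat a pose let the fingers close, or fill a call up. It gives the time, the measured TCP pose, the force, the opening and the grip force at its end, in the units of the state.
- readout.get_obs(): the state, without advancing time (a new reading comes with each control period).
- vision.camera(name): name is "scene" or "top" or "wrist"; returns a dict with "color" (384x512x3 uint8, red, green, blue), "depth" (384x512 float32, m along the optical axis (not along the pixel's ray), 0 where there is no reading), "camera_matrix" (3x3 intrinsics, pixels), "k1" (the pictures are not rectified: a ray, as slopes to the right and down, at radius r is drawn at 1 + k1 r^2 times it, then the intrinsics apply), "extrinsics" (4x4, takes a point from camera to world coordinates); the wrist camera has in their place "hand_eye" (4x4, takes a point from camera to tool coordinates, whose origin is the TCP and whose axes are the flange's). Camera axes: x right, y down, z forward; pixel columns grow to the right and rows downward; lengths in m; the calibration is good to about 2 mm. A picture is of the moment at which its call begins: read the wrist's pose just before it.
- ctrl.hand_in(): hands the job in; it is judged then, once.
The state is a dict: "time_s": time; "q": joint angles; "dq": joint speeds; "joint_efforts": joint torques, N m; "eef_pos": TCP position; "eef_rot": TCP orientation; "wrist_force": force on the tool from outside, world axes, zero at the start; "torque": the same for the moment, N m; "opening": opening from 0.0 (shut) to 1.0 (fully open); "grasp_force": force on a finger pad.
Only numpy, scipy, OpenCV 4.12 (cv2) and the standard library are available. Lean on these libraries where they do the work, as an engineer would, in place of code of your own. Each camera call takes 0.05 s, during which the arm holds its last target. There are 200 camera calls.

## Working session

There is one attempt and no reset: what is moved stays moved. The work goes in short steps, Python scripts to look and compute and a tool call to move; the robot and the scene stay as the last step left them, time stands still between calls to the robot, and variables do not carry over. Pictures are saved under pics/ and viewed, at most 10 in all, crops included, and the job is handed in when it is done.

Besides the shell and the picture viewer there is one more tool, called after "Request:" as name(argument=value, ...), one argument or row to a line, values as JSON. play_rows: Moves the arm, as the interface text tells. Its arguments: {"type":"object","properties":{"xyz":{"type":"array","items":{"type":"array","items":{"type":"number"}}},"rot":{"type":"array","items":{"type":"array","items":{"type":"number"}}},"grip":{"type":"array","items":{"type":"number"}}},"required":["xyz","rot","grip"]}

```bash
mkdir -p pics; cat > h.py <<'E'
import numpy as np, cv2
from bench import readout, vision, ctrl
from scipy.spatial.transform import Rotation as R
def tool():
    o=readout.get_obs(); w,x,y,z=o['eef_rot']; T=np.eye(4); T[:3,:3]=R.from_quat([x,y,z,w]).as_matrix(); T[:3,3]=o['eef_pos']; return T
def shot(name):
    T=tool(); c=vision.camera(name)
    c['E']=c['extrinsics'] if 'extrinsics' in c else T@np.array(c['hand_eye'])
    c['E']=np.array(c['E']); return c
def rays(c,uv):
    K=np.array(c['camera_matrix']); return cv2.undistortPoints(np.array(uv,float).reshape(-1,1,2),K,np.array([c['k1'],0,0,0.])).reshape(-1,2)
def cloud(c):
    h,w=c['depth'].shape; u,v=np.meshgrid(np.arange(w),np.arange(h)); s=rays(c,np.stack([u,v],-1))
    d=c['depth'].reshape(-1,1); P=np.hstack([s*d,d]); W=P@c['E'][:3,:3].T+c['E'][:3,3]; W[d[:,0]==0]=np.nan
    return W.reshape(h,w,3)
def atz(c,uv,z):
    s=rays(c,uv); d=np.hstack([s,np.ones((len(s),1))])@c['E'][:3,:3].T; o=c['E'][:3,3]
    return o+d*((z-o[2])/d[:,2:])
def save(c,n): cv2.imwrite('pics/'+n,c['color'][:,:,::-1])
E
python3 - <<'E'
from h import *
import pickle
D={}
for n in ['scene','top']:
    c=shot(n); D[n]=c; 
    print(n,c['E'].round(3).tolist(),c['camera_matrix'],c['k1'])
cv2.imwrite('pics/t1.png',cv2.resize(D['top']['color'][:,:,::-1],(800,600)))
cv2.imwrite('pics/s1.png',cv2.resize(D['scene']['color'][:,:,::-1],(800,600)))
pickle.dump(D,open('d.pkl','wb'))
o=readout.get_obs(); print(o)
E
```

```text
scene [[-0.417, 0.753, -0.509, 1.139], [0.909, 0.343, -0.237, 0.346], [-0.004, -0.561, -0.828, 1.067], [0.0, 0.0, 0.0, 1.0]] [[421.66792974   0.         253.54636542]
 [  0.         421.66792974 193.75172362]
 [  0.           0.           1.        ]] -0.031001276345464467
top [[0.024, -0.986, 0.165, 0.358], [-1.0, -0.022, 0.015, 0.057], [-0.011, -0.165, -0.986, 1.281], [0.0, 0.0, 0.0, 1.0]] [[417.47912661   0.         254.56703049]
 [  0.         417.47912661 198.80201918]
 [  0.           0.           1.        ]] -0.156903150249564
{'time_s': 0.1, 'q': array([ 1.06069434e+00,  1.81511735e-01,  1.60789754e+00,  9.65088121e-06,
        1.35380883e+00, -2.06312552e-01]), 'dq': array([ 0.0012165 , -0.0011928 , -0.00277305, -0.00035045,  0.00104071,
        0.00022653]), 'joint_efforts': array([ 4.05742639e-04, -4.45867217e+01, -3.52240312e+01, -2.08290785e-04,
        3.89017267e-03, -2.31869171e-05]), 'eef_pos': array([0.17175917, 0.54825855, 0.24945399]), 'eef_rot': array([-2.89350971e-04,  1.51312287e-01,  9.88485676e-01, -7.59488475e-04]), 'wrist_force': array([ 0.25809399,  0.90899182, -1.0945217 ]), 'torque': array([-0.02566838, -0.0356216 , -0.01038305]), 'grasp_force': 0.0, 'opening': 1.0044074847032174}
```

View pics/t1.png

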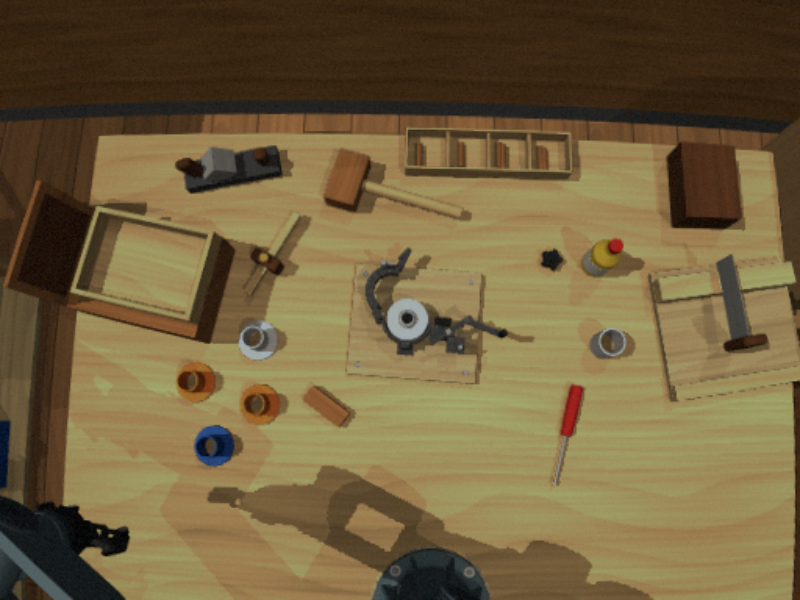

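View pics/s1.png

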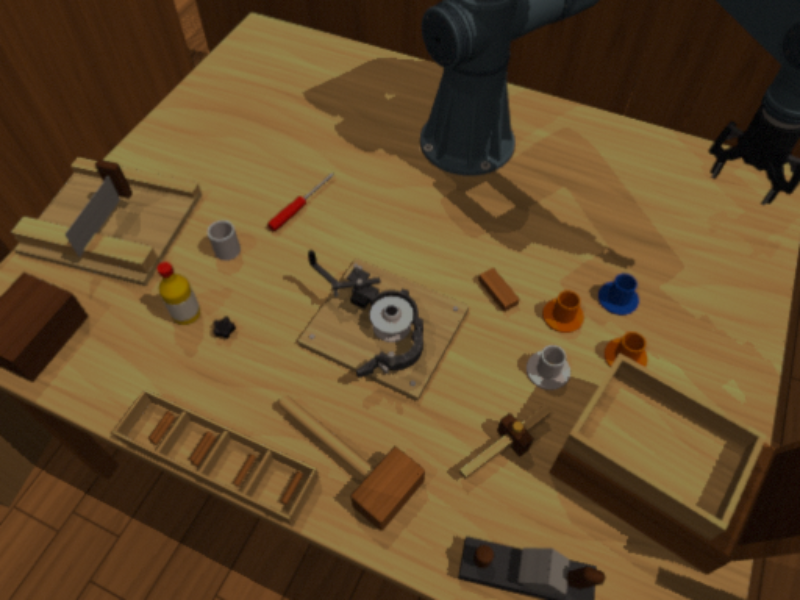

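The top view (800 px picture) shows the port at (407,321), the aluminium adapter at (256,340), the lever knob at (503,333) and the open jaw ending near (404,255). The port's x axis points up in the picture.

```bash
python3 - <<'E'
from h import *
import pickle
D=pickle.load(open('d.pkl','rb')); k=512/800
c=D['top']; W=cloud(c)
def p(n,u,v,z): print(n,atz(D['top'],[[u*k,v*k]],z)[0].round(4), W[int(v*k),int(u*k)].round(4))
p('port',407,319,.07);p('adapterTop',254,335,.056);p('adapterflange',258,341,.006);p('knob',503,333,.115);p('jawend',405,254,.1)
for n,a in {'plate':[(357,264),(482,272),(477,382),(347,375)]}.items():
    print(atz(c,np.array(a)*k,.018).round(4))
# points in depth with height of post
m=(W[...,2]>.085)&(W[...,2]<.125)&(abs(W[...,0]-.5)<.2)&(abs(W[...,1]-.03)<.25)
n,l,s,ce=cv2.connectedComponentsWithStats(m.astype(np.uint8))
for i in range(1,n):
    if s[i,4]>3: print(ce[i]/k,s[i,4],np.nanmedian(W[l==i],0).round(4))
print(np.array(shot('wrist')['hand_eye']).round(3), shot('wrist')['camera_matrix'])
E
```

```text
port [0.5448 0.0577 0.07  ] [0.5451 0.0591 0.0707]
adapterTop [0.5092 0.3495 0.056 ] [0.5172 0.3643 0.0015]
adapterflange [0.5036 0.3526 0.006 ] [ 0.5052  0.3548 -0.0015]
knob [ 0.5161 -0.1164  0.115 ] [ 0.5165 -0.1139  0.1139]
jawend [0.6627 0.0641 0.1   ] [0.6729 0.0649 0.0669]
[[ 0.6613  0.1597  0.018 ]
 [ 0.6505 -0.0892  0.018 ]
 [ 0.4325 -0.0804  0.018 ]
 [ 0.4403  0.1715  0.018 ]]
[383.42013889 262.06597222] 18 [0.6458 0.1048 0.1023]
[502.9375 332.625 ] 25 [ 0.5172 -0.1166  0.1123]
[[-0.    -0.954 -0.3    0.077]
 [ 1.    -0.    -0.     0.001]
 [ 0.    -0.3    0.954 -0.122]
 [ 0.     0.     0.     1.   ]] [[302.3901031    0.         253.44141439]
 [  0.         302.3901031  195.61493415]
 [  0.           0.           1.        ]]
```

Request:
play_rows(
  xyz=[
    [-50,-12,0],
    [-100,-24,0],
    [-150,-36,0],
    [-200,-48,0],
    [-250,-60,0],
    [-300,-70,0],
    [-350,-80,0],
    [-378,-88,0],
    [-378,-88,0],
    [-378,-88,0],
  ],
  rot=[
    [0,0,-0.05],
    [0,0,-0.1],
    [0,0,-0.15],
    [0,0,-0.2],
    [0,0,-0.25],
    [0,0,-0.304],
    [0,0,-0.304],
    [0,0,-0.304],
    [0,0,-0.304],
    [0,0,-0.304],
  ],
  grip=[1,1,1,1,1,1,1,1,1,1],
)

```text
time_s: 1.45
eef_pos: [0.5057, 0.3519, 0.2499]
eef_rot: [-0.001, -0.0, 1.0, 0.0]
wrist_force: [-0.1, -0.2, 0.7]
opening: 1.0
grasp_force: 0.0
```

```bash
python3 - <<'E'
from h import *
import pickle
c=shot('wrist'); print(tool().round(3).tolist(), readout.get_obs()['q'].round(2))
pickle.dump(c,open('w1.pkl','wb')); save(c,'w1.png')
W=cloud(c)
# top rim and flange by height
for lo,hi in [(.045,.068),(.002,.012)]:
    m=(W[...,2]>lo)&(W[...,2]<hi)&(np.hypot(W[...,0]-.507,W[...,1]-.351)<.05)
    P=W[m]; print(len(P),np.nanmedian(P,0).round(4),P.min(0).round(4),P.max(0).round(4))
E
```

```text
[[-1.0, -0.001, -0.001, 0.505], [-0.001, 1.0, 0.0, 0.352], [0.001, 0.0, -1.0, 0.25], [0.0, 0.0, 0.0, 1.0]] [ 0.42  0.27  1.5   0.    1.37 -1.16]
488 [0.5055 0.355  0.0542] [0.4828 0.3333 0.045 ] [0.5252 0.3756 0.0565]
1822 [0.4923 0.3541 0.0047] [0.4646 0.3156 0.0021] [0.544  0.394  0.0119]
```

View pics/w1.png

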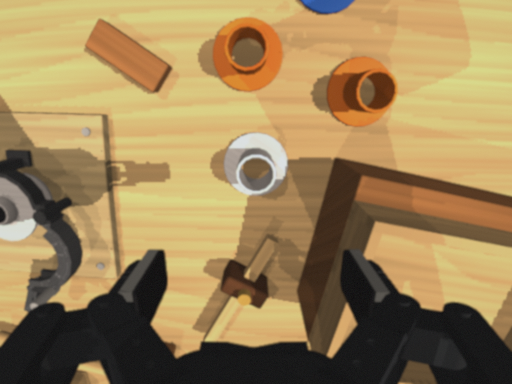

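The wrist view shows the aluminium adapter's rim at (258,172). The drawer box to its right (corner at 335,160) and the gauge below it (245,290) are the nearest neighbours.

```bash
python3 - <<'E'
from h import *
import pickle
for n,f in (('w','w1.pkl'),('t','d.pkl')):
    c=pickle.load(open(f,'rb')); c=c if n=='w' else c['top']
    W=cloud(c)
    m=(W[...,2]>.03)&(W[...,2]<.2)&(abs(W[...,0]-.505)<.07)&(W[...,1]>.385)&(W[...,1]<.6)
    P=W[m]; print(n,len(P)); 
    for x0 in np.arange(.44,.58,.02):
        q=P[abs(P[:,0]-x0)<.01]
        if len(q): print(round(x0,2),q[:,1].min().round(3),q[:,2].max().round(3))
c=pickle.load(open('w1.pkl','rb'))
# two-view check of the rim centre: edge circle in wrist picture
uv=[[258,172]]; print(atz(c,uv,.056).round(4),atz(c,[[256,163]],.006).round(4))
E
```

```text
w 13016
0.44 0.464 0.057
0.5 0.449 0.101
0.52 0.445 0.155
0.54 0.441 0.156
0.56 0.437 0.155
t 1429
0.44 0.464 0.06
0.5 0.449 0.105
0.52 0.445 0.16
0.54 0.441 0.161
0.56 0.435 0.16
[[0.5019 0.3572 0.056 ]] [[0.5021 0.3554 0.006 ]]
```

Request:
play_rows(
  xyz=[
    [1,2.5,30],
    [1,2.5,70],
    [1,2.5,110],
    [1,2.5,150],
    [1,2.5,180],
    [1,2.5,200],
    [1,2.5,209],
    [1,2.5,209],
    [1,2.5,209],
    [1,2.5,209],
  ],
  rot=[
    [0,0,0],
    [0,0,0],
    [0,0,0],
    [0,0,0],
    [0,0,0],
    [0,0,0],
    [0,0,0],
    [0,0,0],
    [0,0,0],
    [0,0,0],
  ],
  grip=[1,1,1,1,1,1,1,1,0.7,0.7],
)

```text
time_s: 2.75
eef_pos: [0.5061, 0.3545, 0.0425]
eef_rot: [0.001, -0.0, 1.0, 0.0]
wrist_force: [-0.3, -0.3, -0.3]
opening: 0.696
grasp_force: 0.0
```

Request:
play_rows(
  xyz=[
    [0,0,0],
    [0,0,0],
    [0,0,0],
    [0,0,0],
    [0,0,0],
    [0,0,0],
    [0,0,0],
    [0,0,0],
    [0,0,-10],
    [0,0,-20],
  ],
  rot=[
    [0,0,0],
    [0,0,0],
    [0,0,0],
    [0,0,0],
    [0,0,0],
    [0,0,0],
    [0,0,0],
    [0,0,0],
    [0,0,0],
    [0,0,0],
  ],
  grip=[0,0,0,0,0,0,0,0,0,0],
)

```text
time_s: 4.0
eef_pos: [0.5051, 0.354, 0.0616]
eef_rot: [-0.0, -0.0, 1.0, -0.0]
wrist_force: [0.0, 0.4, -2.1]
opening: 0.504
grasp_force: 61.2
```

Request:
play_rows(
  xyz=[
    [0,0,-40],
    [0,0,-90],
    [0,0,-140],
    [0,-30,-190],
    [-20,-90,-190],
    [-45,-150,-190],
    [-70,-210,-190],
    [-90,-270,-190],
    [-95,-304,-190],
    [-95,-304,-190],
  ],
  rot=[
    [0,0,0],
    [0,0,0],
    [0,0,0],
    [0,0,0],
    [0,0,0],
    [0,0,0],
    [0,0,0],
    [0,0,0],
    [0,0,0],
    [0,0,0],
  ],
  grip=[0,0,0,0,0,0,0,0,0,0],
)

```text
time_s: 5.25
eef_pos: [0.6008, 0.0469, 0.2516]
eef_rot: [0.0, 0.002, 1.0, -0.0]
wrist_force: [-0.2, 0.7, -1.9]
opening: 0.505
grasp_force: 61.8
```

```bash
python3 - <<'E'
from h import *
import pickle
c=shot('wrist'); print(tool().round(4).tolist(), readout.get_obs()['wrist_force'])
pickle.dump(c,open('w2.pkl','wb')); save(c,'w2.png')
E
```

```text
[[-1.0, 0.0027, -0.0001, 0.6004], [0.0027, 1.0, 0.0003, 0.0488], [0.0001, 0.0003, -1.0, 0.2515], [0.0, 0.0, 0.0, 1.0]] [ 0.33541696  0.64835828 -2.23099181]
```

View pics/w2.png

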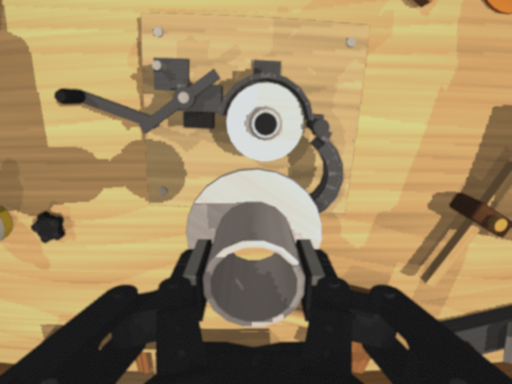

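Request:
play_rows(
  xyz=[
    [-25,0,0],
    [-50,0,0],
    [-70,0,0],
    [-70,0,0],
    [-70,0,0],
    [-70,0,0],
    [-70,0,0],
    [-70,0,0],
    [-70,0,0],
    [-70,0,0],
  ],
  rot=[
    [0,0,0],
    [0,0,0],
    [0,0,0],
    [0,0,0],
    [0,0,0],
    [0,0,0],
    [0,0,0],
    [0,0,0],
    [0,0,0],
    [0,0,0],
  ],
  grip=[0,0,0,0,0,0,0,0,0,0],
)

```text
time_s: 6.55
eef_pos: [0.6704, 0.0501, 0.2513]
eef_rot: [-0.0, -0.0, 1.0, -0.0]
wrist_force: [0.1, 0.6, -2.1]
opening: 0.5
grasp_force: 61.8
```

```bash
python3 - <<'E'
from h import *
import pickle
c=shot('wrist'); print(tool().round(4).tolist(), readout.get_obs()['wrist_force'])
pickle.dump(c,open('w3.pkl','wb')); save(c,'w3.png')
E
```

```text
[[-1.0, -0.0001, 0.0, 0.6704], [-0.0001, 1.0, 0.0, 0.0501], [-0.0, 0.0, -1.0, 0.2513], [0.0, 0.0, 0.0, 1.0]] [-0.73168273  0.56780323 -2.84308963]
```

View pics/w3.png

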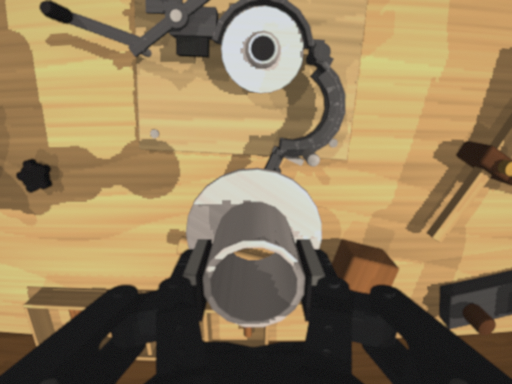

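The port's white flange is at (265,121) in w2 and (262,49) in w3, with the knob at (70,97) in w2. The jaw's end is near (290,150) in w3, and the adapter in the hand is at about (255,285).

```bash
cat > m.py <<'E'
from h import *
import pickle
from scipy.optimize import least_squares
def circ(P,r=None):
    f=lambda p: np.hypot(P[:,0]-p[0],P[:,1]-p[1])-(p[2] if r is None else r)
    s=least_squares(f,[*P.mean(0),.04],loss='soft_l1',f_scale=.0005); return s.x, np.sqrt(np.median(f(s.x)**2))
if __name__=='__main__':
  for f,uv in (('w2',(265,140)),('w3',(262,75))):
    c=pickle.load(open(f+'.pkl','rb')); g=c['color'].min(2); 
    m=(g>120).astype(np.uint8); n,l,s,ce=cv2.connectedComponentsWithStats(m)
    i=l[uv[1],uv[0]]; print(f,g[uv[1],uv[0]],s[i])
    M=(l==i).astype(np.uint8); ct=max(cv2.findContours(M,0,cv2.CHAIN_APPROX_NONE)[0],key=len)[:,0]
    for z in (.056,.058,.06): 
        P=atz(c,ct,z)[:,:2]; p,e=circ(P); print(' flange',z,p.round(4),e.round(5))
    W=cloud(c)
    P=W[(l==i)]; print(' depth',np.nanmedian(P,0).round(4))
    sp=W[(W[...,2]>.066)&(W[...,2]<.075)&(np.hypot(W[...,0]-.545,W[...,1]-.058)<.025)]
    if len(sp): print(' spigot',len(sp),((sp.min(0)+sp.max(0))/2).round(4),sp[:,2].max())
    mm=(W[...,2]>.082)&(W[...,2]<.125)&(np.abs(W[...,0]-.58)<.12)&(abs(W[...,1])<.25)
    mm[170:]&=False
    n,l,s,ce=cv2.connectedComponentsWithStats(mm.astype(np.uint8))
    for i in range(1,n):
        if s[i,4]>8:
            P=W[l==i]; t=P[P[:,2]>P[:,2].max()-.006]; print(' blob',ce[i].round(1),s[i,4],P[:,2].max().round(4),t.mean(0).round(4))
    # plate edges & adapter in hand
    T=np.linalg.inv(np.array(c['hand_eye'])@np.linalg.inv(c['E']))
    Q=(W-T[:3,3])@T[:3,:3] 
    for nm,lo,hi in (('rim',-.022,-.012),('flange',.028,.045)):
        k=(Q[...,2]>lo)&(Q[...,2]<hi)&(np.hypot(Q[...,0],Q[...,1])<(.027 if nm=='rim' else .05))
        P=Q[k]; print(' hand',nm,len(P),P.min(0).round(4),P.max(0).round(4),np.median(P,0).round(4))
E
python3 m.py
```

```text
w2 171 [ 148   82  156   83 5542]
 flange 0.056 [0.545  0.0388 0.0519] 0.01262
 flange 0.058 [0.5172 0.009  0.0698] 0.01093
 flange 0.06 [0.5448 0.0389 0.0512] 0.01246
 depth [0.554  0.05   0.0565]
 spigot 693 [0.5455 0.0594 0.0685] 0.07103652799369709
 blob [156.3  64.6] 79 0.0862 [ 0.4912 -0.0399  0.0845]
 blob [185.  97.] 148 0.0841 [ 0.5199 -0.0158  0.0827]
 blob [69.5 95.9] 436 0.1154 [ 0.5165 -0.1162  0.1129]
 hand rim 2048 [-0.0196 -0.0252 -0.0219] [ 0.0234  0.0254 -0.012 ] [ 0.0043 -0.0019 -0.0129]
 hand flange 6761 [-0.0179 -0.0394  0.028 ] [0.0416 0.0401 0.0446] [0.0209 0.0003 0.0377]
w3 214 [ 221    6   83   88 5082]
 flange 0.056 [0.5459 0.0588 0.0397] 0.00025
 flange 0.058 [0.5462 0.0588 0.0395] 0.00025
 flange 0.06 [0.5465 0.0587 0.0392] 0.00025
 depth [0.5447 0.059  0.0567]
 spigot 822 [0.5459 0.0591 0.0687] 0.07134548302426724
 blob [55.9 11.6] 530 0.1161 [ 0.5172 -0.1161  0.1129]
 blob [174.5  15.8] 161 0.0844 [ 0.5206 -0.0185  0.0827]
 blob [311.5 157.9] 188 0.1041 [0.6446 0.1047 0.1023]
 hand rim 2038 [-0.0196 -0.0253 -0.022 ] [ 0.0233  0.0255 -0.012 ] [ 0.0049 -0.0001 -0.013 ]
 hand flange 6767 [-0.0179 -0.0394  0.028 ] [0.0414 0.0402 0.0439] [0.0209 0.0003 0.0378]
```

Request:
play_rows(
  xyz=[
    [40,4,0],
    [80,8.5,0],
    [110,8.5,0],
    [122.7,8.5,20],
    [122.7,8.5,60],
    [122.7,8.5,95],
    [122.7,8.5,120],
    [122.7,8.5,131],
    [122.7,8.5,131],
    [122.7,8.5,131],
  ],
  rot=[
    [0,0,0],
    [0,0,0],
    [0,0,0],
    [0,0,0],
    [0,0,0],
    [0,0,0],
    [0,0,0],
    [0,0,0],
    [0,0,0],
    [0,0,0],
  ],
  grip=[0,0,0,0,0,0,0,0,0,0],
)

```text
time_s: 7.85
eef_pos: [0.5487, 0.0586, 0.1216]
eef_rot: [0.001, -0.0, 1.0, -0.0]
wrist_force: [0.8, -0.1, -1.6]
opening: 0.499
grasp_force: 61.9
```

```bash
python3 - <<'E'
from h import *
o=readout.get_obs(); print(o['eef_pos'],o['wrist_force'],o['torque'])
c=shot('wrist'); save(c,'w4.png')
a=cv2.cvtColor(c['color'],cv2.COLOR_RGB2BGR)[150:384,120:400]; cv2.imwrite('pics/w4.png',cv2.resize(a,None,fx=2.4,fy=2.4))
E
```

```text
[0.54874494 0.05855088 0.12161969] [ 0.75220287 -0.12598304 -1.63221167] [-0.0060987   0.0171494  -0.02752671]
```

View pics/w4.png

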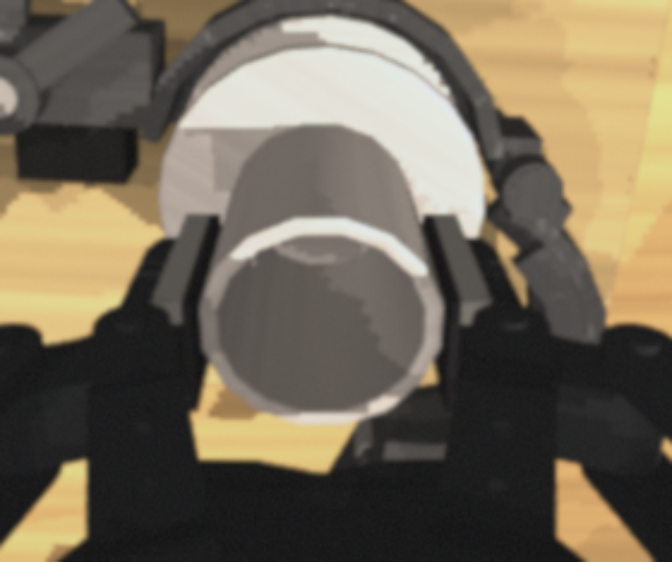

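The adapter hangs over the port flange, laterally centred in the crop. I'm lowering it slowly.

Request:
play_rows(
  xyz=[
    [0.9,0,2],
    [0.9,0,4],
    [0.9,0,6],
    [0.9,0,8],
    [0.9,0,9],
    [0.9,0,10],
    [0.9,0,11],
    [0.9,0,12],
    [0.9,0,12],
    [0.9,0,12],
  ],
  rot=[
    [0,0,0],
    [0,0,0],
    [0,0,0],
    [0,0,0],
    [0,0,0],
    [0,0,0],
    [0,0,0],
    [0,0,0],
    [0,0,0],
    [0,0,0],
  ],
  grip=[0,0,0,0,0,0,0,0,0,0],
)

```text
time_s: 9.15
eef_pos: [0.5469, 0.0587, 0.1083]
eef_rot: [0.0, -0.0, 1.0, -0.0]
wrist_force: [-0.4, -0.2, -2.6]
opening: 0.505
grasp_force: 61.9
```

Request:
play_rows(
  xyz=[
    [0,0,0.7],
    [0,0,1.4],
    [0,0,2.1],
    [0,0,2.8],
    [0,0,3.5],
    [0,0,4.2],
    [0,0,5],
    [0,0,5],
    [0,0,5],
    [0,0,5],
  ],
  rot=[
    [0,0,0],
    [0,0,0],
    [0,0,0],
    [0,0,0],
    [0,0,0],
    [0,0,0],
    [0,0,0],
    [0,0,0],
    [0,0,0],
    [0,0,0],
  ],
  grip=[0,0,0,0,0,0,0,0,0,0],
)

```text
time_s: 10.4
eef_pos: [0.5469, 0.0587, 0.1033]
eef_rot: [0.0, -0.0, 1.0, -0.0]
wrist_force: [-0.7, -0.6, -2.3]
opening: 0.503
grasp_force: 61.9
```

Request:
play_rows(
  xyz=[
    [0,0,0.4],
    [0,0,0.8],
    [0,0,1.2],
    [0,0,1.6],
    [0,0,2],
    [0,0,2.4],
    [0,0,2.8],
    [0,0,2.8],
    [0,0,2.8],
    [0,0,2.8],
  ],
  rot=[
    [0,0,0],
    [0,0,0],
    [0,0,0],
    [0,0,0],
    [0,0,0],
    [0,0,0],
    [0,0,0],
    [0,0,0],
    [0,0,0],
    [0,0,0],
  ],
  grip=[0,0,0,0,0,0,0,0,0,0],
)

```text
time_s: 11.65
eef_pos: [0.5468, 0.0587, 0.1005]
eef_rot: [-0.0, -0.0, 1.0, -0.0]
wrist_force: [-0.4, -0.0, -1.9]
opening: 0.503
grasp_force: 62.0
```

Request:
play_rows(
  xyz=[
    [0,0,0.2],
    [0,0,0.4],
    [0,0,0.6],
    [0,0,0.8],
    [0,0,1.0],
    [0,0,1.0],
    [0,0,1.0],
    [0,0,1],
    [0,0,1],
    [0,0,1],
  ],
  rot=[
    [0,0,0],
    [0,0,0],
    [0,0,0],
    [0,0,0],
    [0,0,0],
    [0,0,0],
    [0,0,0],
    [0,0,0],
    [0,0,0],
    [0,0,0],
  ],
  grip=[0,0,0,0,0,0,0,0,0,0],
)

```text
time_s: 12.9
eef_pos: [0.5468, 0.0586, 0.1004]
eef_rot: [-0.0, -0.0, 1.0, -0.0]
wrist_force: [-4.6, 1.0, 9.6]
opening: 0.507
grasp_force: 62.9
```

Contact at 12 N, at the expected seated height. Unload, release and rise.

Request:
play_rows(
  xyz=[
    [0,0,-0.6],
    [0,0,-0.6],
    [0,0,-0.6],
    [0,0,-0.6],
    [0,0,-0.6],
    [0,0,-0.6],
    [0,0,-15],
    [0,0,-45],
    [0,0,-90],
    [0,0,-120],
  ],
  rot=[
    [0,0,0],
    [0,0,0],
    [0,0,0],
    [0,0,0],
    [0,0,0],
    [0,0,0],
    [0,0,0],
    [0,0,0],
    [0,0,0],
    [0,0,0],
  ],
  grip=[0.51,0.6,0.7,0.8,0.9,0.9,0.9,0.9,0.9,0.9],
)

```text
time_s: 14.15
eef_pos: [0.5477, 0.0586, 0.2229]
eef_rot: [0.002, -0.0, 1.0, -0.0]
wrist_force: [-0.3, -0.3, -0.3]
opening: 0.897
grasp_force: 0.0
```

Request:
play_rows(
  xyz=[
    [-20,0,-10],
    [-30,0,-20],
    [-30,0,-30],
    [-30,0,-30],
    [-30,0,-30],
    [-30,0,-30],
    [-30,0,-30],
    [-30,0,-30],
    [-30,0,-30],
    [-30,0,-30],
  ],
  rot=[
    [0,0,0],
    [0,0,0],
    [0,0,0],
    [0,0,0],
    [0,0,0],
    [0,0,0],
    [0,0,0],
    [0,0,0],
    [0,0,0],
    [0,0,0],
  ],
  grip=[0,0,0,0,0,0,0,0,0,0],
)

```text
time_s: 15.4
eef_pos: [0.5769, 0.0586, 0.2495]
eef_rot: [0.0, -0.0, 1.0, -0.0]
wrist_force: [-0.2, 0.6, -0.1]
opening: 0.001
grasp_force: 0.0
```

```bash
python3 - <<'E'
from h import *
import pickle
c=shot('wrist'); print(tool().round(4)[:3,3]); save(c,'w5.png'); pickle.dump(c,open('w5.pkl','wb'))
W=cloud(c)
def sel(lo,hi,x,y,r): return W[(W[...,2]>lo)&(W[...,2]<hi)&(np.hypot(W[...,0]-x,W[...,1]-y)<r)]
P=sel(.106,.122,.546,.059,.04); print('rim',((P.min(0)+P.max(0))/2).round(4),np.median(P,0).round(4))
P=sel(.061,.068,.546,.059,.039); print('flange',((P.min(0)+P.max(0))/2).round(4),np.median(P,0).round(4))
for n,x,y in (('post',.645,.105),('knob',.517,-.116)):
    P=sel(.098,.12,x,y,.02); print(n,len(P), *( [P[P[:,2]>P[:,2].max()-.006].mean(0).round(4),P[:,2].max().round(4)] if len(P) else []))
E
```

```text
[0.5768 0.0586 0.2495]
rim [0.5453 0.0591 0.1103] [0.5468 0.0587 0.1124]
flange [0.5463 0.0591 0.0645] [0.5372 0.0586 0.0627]
post 116 [0.6443 0.1048 0.102 ] 0.1039
knob 313 [ 0.5165 -0.116   0.1129] 0.1158
```

View pics/w5.png

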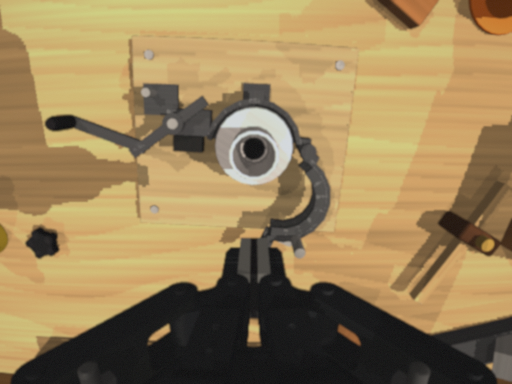

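The adapter is seated flat: in w5 the rim centre is over the port axis and the flange tops at 0.063. The jaw post at (299,252) in w5 is clear. Working out: port yaw ≈ -0.042, jaw ≈ 1.17, lever ≈ 1.40. Next I move with closed fingers to the trailing side of the jaw post.

Request:
play_rows(
  xyz=[
    [-20,20,0],
    [-40,40,0],
    [-60,60,0],
    [-71,78,0],
    [-71,78,0],
    [-71,78,0],
    [-71,78,0],
    [-71,78,0],
    [-71,78,0],
    [-71,78,0],
  ],
  rot=[
    [0,0,0.17],
    [0,0,0.34],
    [0,0,0.51],
    [0,0,0.68],
    [0,0,0.85],
    [0,0,1.02],
    [0,0,1.19],
    [0,0,1.36],
    [0,0,1.52],
    [0,0,1.667],
  ],
  grip=[0,0,0,0,0,0,0,0,0,0],
)

```text
time_s: 16.7
eef_pos: [0.6478, 0.1367, 0.2494]
eef_rot: [-0.0, 0.742, 0.671, -0.0]
wrist_force: [-0.1, -0.5, -0.2]
opening: -0.0
grasp_force: 0.0
```

```bash
cat > plan.py <<'E'
from h import *
H=np.array([.5483,.114]); PV=np.array([.5211,-.018]); psi=-.042
def rows(poses):
    T=tool(); a0=np.arctan2(T[1,0],T[0,0]); o=readout.get_obs(); print('now',o['eef_pos'].round(4),'a',round(a0,3),'q',o['q'].round(2),'F',o['wrist_force'].round(1))
    tx=np.array([np.cos(a0),np.sin(a0)]); ty=np.array([tx[1],-tx[0]])
    X=[];Rz=[]
    for x,y,z,a in poses:
        d=np.array([x,y])-T[:2,3]; X.append([round(float(v)*1000,1) for v in (d@tx,d@ty,T[2,3]-z)])
        Rz.append([0,0,round(float(-((a-a0+np.pi)%(2*np.pi)-np.pi)),3)])
    print(X);print(Rz)
def jaw(th,off,z=.097):
    p=th-1.2229+psi; t=np.array([-np.sin(p),np.cos(p)]); q=H+.097*np.array([np.cos(p),np.sin(p)])+off*t
    return [*q,z,p+np.pi/2]
E
python3 - <<'E'
from plan import *
rows([jaw(1.17,.032)]*2)
rows([jaw(t,.017) for t in np.linspace(1.17,.2,31)][10::10])
E
```

```text
now [0.6478 0.1367 0.2494] a 1.47 q [ 0.03  0.37  1.37 -0.    1.4   0.13] F [-0.1 -0.5 -0.2]
[[0.0, 0.1, 152.4], [0.0, 0.1, 152.4]]
[[0, 0, -0.006], [0, 0, -0.006]]
now [0.6478 0.1367 0.2494] a 1.47 q [ 0.03  0.37  1.37 -0.    1.4   0.13] F [-0.1 -0.5 -0.2]
[[-46.7, 0.8, 152.4], [-76.9, -8.8, 152.4], [-102.6, -27.4, 152.4]]
[[0, 0, 0.317], [0, 0, 0.641], [0, 0, 0.964]]
```

Request:
play_rows(
  xyz=[
    [0,0,30],
    [0,0,60],
    [0,0,90],
    [0,0,120],
    [0,0,140],
    [0,0,152],
    [0,0,152],
    [0,0,152],
    [0,0,152],
    [0,0,152],
  ],
  rot=[
    [0,0,0],
    [0,0,0],
    [0,0,0],
    [0,0,0],
    [0,0,0],
    [0,0,0],
    [0,0,0],
    [0,0,0],
    [0,0,0],
    [0,0,0],
  ],
  grip=[0,0,0,0,0,0,0,0,0,0],
)

```text
time_s: 17.95
eef_pos: [0.6483, 0.1367, 0.0983]
eef_rot: [0.0, 0.74, 0.672, 0.0]
wrist_force: [-0.1, 0.4, -0.5]
opening: -0.002
grasp_force: 0.0
```

```bash
python3 - <<'E'
from plan import *
rows([jaw(t,o) for t,o in [(1.17,.024),(1.17,.017),(1.1,.017),(1.03,.017),(.96,.017),(.88,.017),(.8,.017),(.72,.017),(.64,.017),(.57,.017)]])
E
```

```text
now [0.6483 0.1367 0.0983] a 1.475 q [ 0.03  0.53  1.48 -0.    1.14  0.13] F [-0.1  0.4 -0.5]
[[-8.1, -0.4, 1.3], [-15.1, -0.3, 1.3], [-21.9, 0.6, 1.3], [-28.8, 1.1, 1.3], [-35.7, 1.1, 1.3], [-43.5, 0.5, 1.3], [-51.3, -0.7, 1.3], [-59.0, -2.6, 1.3], [-66.4, -5.0, 1.3], [-72.8, -7.6, 1.3]]
[[0, 0, -0.001], [0, 0, -0.001], [0, 0, 0.069], [0, 0, 0.139], [0, 0, 0.209], [0, 0, 0.289], [0, 0, 0.369], [0, 0, 0.449], [0, 0, 0.529], [0, 0, 0.599]]
```

Request:
play_rows(
  xyz=[
    [-8,-0.4,0],
    [-15,-0.3,0],
    [-22,0.6,0],
    [-29,1.1,0],
    [-35.7,1.1,0],
    [-43.5,0.5,0],
    [-51.3,-0.7,0],
    [-59,-2.6,0],
    [-66.4,-5,0],
    [-72.8,-7.6,0],
  ],
  rot=[
    [0,0,0],
    [0,0,0],
    [0,0,0.07],
    [0,0,0.14],
    [0,0,0.21],
    [0,0,0.29],
    [0,0,0.37],
    [0,0,0.45],
    [0,0,0.53],
    [0,0,0.6],
  ],
  grip=[0,0,0,0,0,0,0,0,0,0],
)

```text
time_s: 19.2
eef_pos: [0.6333, 0.0647, 0.0976]
eef_rot: [-0.0, 0.906, 0.422, 0.0]
wrist_force: [1.1, 3.1, -0.1]
opening: 0.0
grasp_force: 1.3
```

```bash
python3 - <<'E'
from plan import *
rows([jaw(t,.017) for t in (.53,.48,.44,.4,.36,.32,.29,.26,.24,.24)])
c=shot('top'); W=cloud(c); P=W[(W[...,2]>.09)&(W[...,2]<.112)&(np.hypot(W[...,0]-H[0],W[...,1]-H[1])<.12)]
print(len(P))
E
```

```text
now [0.6333 0.0647 0.0976] a 0.872 q [-0.08  0.48  1.55  0.    1.11  0.61] F [ 1.1  3.1 -0.1]
[[-3.5, 0.7, 0.6], [-8.4, 1.3, 0.6], [-12.3, 1.6, 0.6], [-16.2, 1.7, 0.6], [-20.2, 1.6, 0.6], [-24.1, 1.4, 0.6], [-27.0, 1.1, 0.6], [-30.0, 0.8, 0.6], [-31.9, 0.5, 0.6], [-31.9, 0.5, 0.6]]
[[0, 0, 0.036], [0, 0, 0.086], [0, 0, 0.126], [0, 0, 0.166], [0, 0, 0.206], [0, 0, 0.246], [0, 0, 0.276], [0, 0, 0.306], [0, 0, 0.326], [0, 0, 0.326]]
12
```

Request:
play_rows(
  xyz=[
    [-3.5,0.7,0],
    [-8.4,1.3,0],
    [-12.3,1.6,0],
    [-16.2,1.7,0],
    [-20.2,1.6,0],
    [-24.1,1.4,0],
    [-27,1.1,0],
    [-30,0.8,0],
    [-31.9,0.5,0],
    [-31.9,0.5,0],
  ],
  rot=[
    [0,0,0.036],
    [0,0,0.086],
    [0,0,0.126],
    [0,0,0.166],
    [0,0,0.206],
    [0,0,0.246],
    [0,0,0.276],
    [0,0,0.306],
    [0,0,0.326],
    [0,0,0.326],
  ],
  grip=[0,0,0,0,0,0,0,0,0,0],
)

```text
time_s: 20.5
eef_pos: [0.613, 0.0399, 0.0975]
eef_rot: [0.0, 0.963, 0.271, -0.0]
wrist_force: [0.1, 0.9, 0.9]
opening: -0.0
grasp_force: 0.1
```

```bash
python3 - <<'E'
from plan import *
import pickle
rows([jaw(t,.017) for t in (.22,.2,.18,.17,.16)])
c=shot('wrist'); pickle.dump(c,open('w6.pkl','wb'))
c=shot('top'); a=c['color'][150:290,200:400,::-1]; cv2.imwrite('pics/t2.png',cv2.resize(a,None,fx=4,fy=4,interpolation=2))
E
```

```text
now [0.613  0.0399 0.0975] a 0.549 q [-0.13  0.44  1.61 -0.    1.09  0.89] F [0.1 0.9 0.9]
[[-1.7, 0.4, 0.5], [-3.7, 0.7, 0.5], [-5.6, 0.9, 0.5], [-6.6, 1.0, 0.5], [-7.6, 1.1, 0.5]]
[[0, 0, 0.023], [0, 0, 0.043], [0, 0, 0.063], [0, 0, 0.073], [0, 0, 0.083]]
```

View pics/t2.png

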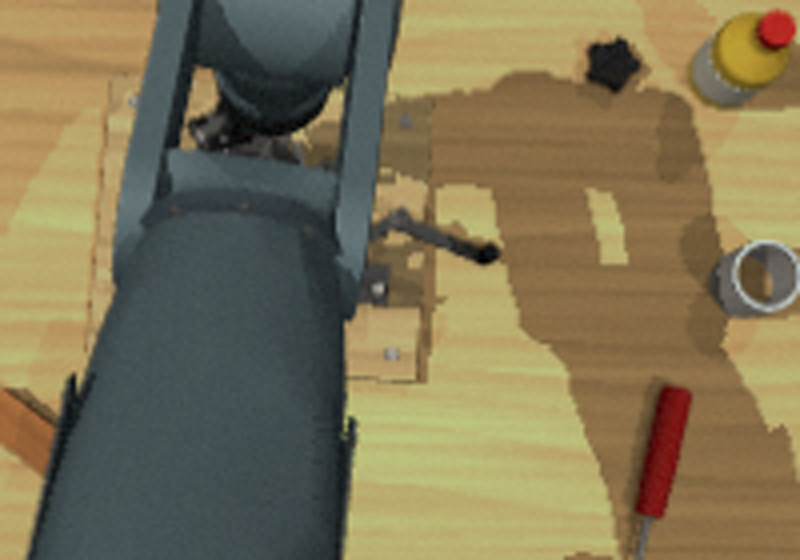

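The arm hides the jaw in the top view; the lever is still open, with the knob at (485,253) in the crop. I continue by feel.

Request:
play_rows(
  xyz=[
    [-0.8,0.2,0],
    [-1.6,0.4,0],
    [-2.4,0.5,0],
    [-3.2,0.6,0],
    [-4,0.7,0],
    [-4.8,0.8,0],
    [-5.6,0.9,0],
    [-6,1,0],
    [-6.3,1,0],
    [-6.6,1,0],
  ],
  rot=[
    [0,0,0.01],
    [0,0,0.02],
    [0,0,0.03],
    [0,0,0.04],
    [0,0,0.05],
    [0,0,0.06],
    [0,0,0.065],
    [0,0,0.07],
    [0,0,0.073],
    [0,0,0.073],
  ],
  grip=[0,0,0,0,0,0,0,0,0,0],
)

```text
time_s: 21.85
eef_pos: [0.6081, 0.0359, 0.0975]
eef_rot: [-0.0, 0.972, 0.236, -0.0]
wrist_force: [1.2, 1.1, -1.5]
opening: -0.002
grasp_force: 0.8
```

Request:
play_rows(
  xyz=[
    [-0.2,0,0],
    [-0.4,0,0],
    [-0.6,0,0],
    [-0.8,0.1,0],
    [-1,0.1,0],
    [-1.1,0.1,0],
    [-1.2,0.1,0],
    [-1.3,0.1,0],
    [-1.4,0.1,0],
    [-1.5,0.1,0],
  ],
  rot=[
    [0,0,0.003],
    [0,0,0.005],
    [0,0,0.007],
    [0,0,0.009],
    [0,0,0.011],
    [0,0,0.012],
    [0,0,0.013],
    [0,0,0.014],
    [0,0,0.015],
    [0,0,0.015],
  ],
  grip=[0,0,0,0,0,0,0,0,0,0],
)

```text
time_s: 23.1
eef_pos: [0.6068, 0.035, 0.0975]
eef_rot: [0.0, 0.974, 0.228, 0.0]
wrist_force: [0.3, 0.5, -1.9]
opening: -0.003
grasp_force: 0.8
```

Request:
play_rows(
  xyz=[
    [-0.2,0,0],
    [-0.4,0,0],
    [-0.6,0,0],
    [-0.8,0.1,0],
    [-1,0.1,0],
    [-1.1,0.1,0],
    [-1.2,0.1,0],
    [-1.3,0.1,0],
    [-1.4,0.1,0],
    [-1.5,0.1,0],
  ],
  rot=[
    [0,0,0.003],
    [0,0,0.005],
    [0,0,0.007],
    [0,0,0.009],
    [0,0,0.011],
    [0,0,0.012],
    [0,0,0.013],
    [0,0,0.014],
    [0,0,0.015],
    [0,0,0.015],
  ],
  grip=[0,0,0,0,0,0,0,0,0,0],
)

```text
time_s: 24.35
eef_pos: [0.6056, 0.0343, 0.0976]
eef_rot: [0.0, 0.975, 0.221, 0.0]
wrist_force: [2.1, -0.4, 0.1]
opening: -0.003
grasp_force: 0.8
```

Request:
play_rows(
  xyz=[
    [-0.2,0,0],
    [-0.4,0,0],
    [-0.6,0,0],
    [-0.8,0.1,0],
    [-1,0.1,0],
    [-1.1,0.1,0],
    [-1.2,0.1,0],
    [-1.3,0.1,0],
    [-1.4,0.1,0],
    [-1.5,0.1,0],
  ],
  rot=[
    [0,0,0.003],
    [0,0,0.005],
    [0,0,0.007],
    [0,0,0.009],
    [0,0,0.011],
    [0,0,0.012],
    [0,0,0.013],
    [0,0,0.014],
    [0,0,0.015],
    [0,0,0.015],
  ],
  grip=[0,0,0,0,0,0,0,0,0,0],
)

```text
time_s: 25.6
eef_pos: [0.6042, 0.0336, 0.0975]
eef_rot: [-0.0, 0.977, 0.214, 0.0]
wrist_force: [1.3, -0.1, 0.6]
opening: -0.0
grasp_force: 0.8
```

```bash
python3 - <<'E'
from plan import *
rows([jaw(t,.017) for t in (.16,.14,.12,.1,.08,.06,.01)])
E
```

```text
now [0.6042 0.0336 0.0975] a 0.431 q [-0.14  0.42  1.64  0.    1.08  1.  ] F [ 1.3 -0.1  0.6]
[[3.2, -0.0, 0.5], [1.3, 0.3, 0.5], [-0.7, 0.7, 0.5], [-2.6, 1.0, 0.5], [-4.6, 1.3, 0.5], [-6.5, 1.5, 0.5], [-11.4, 1.9, 0.5]]
[[0, 0, -0.035], [0, 0, -0.015], [0, 0, 0.005], [0, 0, 0.025], [0, 0, 0.045], [0, 0, 0.065], [0, 0, 0.115]]
```

Request:
play_rows(
  xyz=[
    [-0.2,0,0],
    [-0.4,0.1,0],
    [-0.6,0.1,0],
    [-0.8,0.1,0],
    [-1,0.2,0],
    [-1.1,0.2,0],
    [-1.2,0.2,0],
    [-1.3,0.2,0],
    [-1.4,0.2,0],
    [-1.5,0.2,0],
  ],
  rot=[
    [0,0,0.003],
    [0,0,0.005],
    [0,0,0.007],
    [0,0,0.009],
    [0,0,0.011],
    [0,0,0.012],
    [0,0,0.013],
    [0,0,0.014],
    [0,0,0.015],
    [0,0,0.015],
  ],
  grip=[0,0,0,0,0,0,0,0,0,0],
)

```text
time_s: 26.85
eef_pos: [0.6029, 0.0327, 0.0975]
eef_rot: [0.0, 0.978, 0.206, 0.0]
wrist_force: [2.7, -0.0, 1.7]
opening: 0.003
grasp_force: 0.8
```

Request:
play_rows(
  xyz=[
    [-0.2,0,0],
    [-0.4,0.1,0],
    [-0.6,0.1,0],
    [-0.8,0.1,0],
    [-1,0.2,0],
    [-1.1,0.2,0],
    [-1.2,0.2,0],
    [-1.3,0.2,0],
    [-1.4,0.2,0],
    [-1.5,0.2,0],
  ],
  rot=[
    [0,0,0.003],
    [0,0,0.005],
    [0,0,0.007],
    [0,0,0.009],
    [0,0,0.011],
    [0,0,0.012],
    [0,0,0.013],
    [0,0,0.014],
    [0,0,0.015],
    [0,0,0.015],
  ],
  grip=[0,0,0,0,0,0,0,0,0,0],
)

```text
time_s: 28.1
eef_pos: [0.6016, 0.0319, 0.0975]
eef_rot: [0.0, 0.98, 0.199, 0.0]
wrist_force: [2.5, -0.5, 1.1]
opening: 0.003
grasp_force: 0.8
```

Request:
play_rows(
  xyz=[
    [-0.2,0,0],
    [-0.4,0.1,0],
    [-0.6,0.1,0],
    [-0.8,0.1,0],
    [-1,0.2,0],
    [-1.1,0.2,0],
    [-1.2,0.2,0],
    [-1.3,0.2,0],
    [-1.4,0.2,0],
    [-1.5,0.2,0],
  ],
  rot=[
    [0,0,0.003],
    [0,0,0.005],
    [0,0,0.007],
    [0,0,0.009],
    [0,0,0.011],
    [0,0,0.012],
    [0,0,0.013],
    [0,0,0.014],
    [0,0,0.015],
    [0,0,0.015],
  ],
  grip=[0,0,0,0,0,0,0,0,0,0],
)

```text
time_s: 29.35
eef_pos: [0.6003, 0.0312, 0.0975]
eef_rot: [0.0, 0.981, 0.192, 0.0]
wrist_force: [1.9, -0.6, 0.6]
opening: -0.004
grasp_force: 0.8
```

Request:
play_rows(
  xyz=[
    [-0.2,0,0],
    [-0.4,0.1,0],
    [-0.6,0.1,0],
    [-0.8,0.1,0],
    [-1,0.2,0],
    [-1.1,0.2,0],
    [-1.2,0.2,0],
    [-1.3,0.2,0],
    [-1.4,0.2,0],
    [-1.5,0.2,0],
  ],
  rot=[
    [0,0,0.003],
    [0,0,0.005],
    [0,0,0.007],
    [0,0,0.009],
    [0,0,0.011],
    [0,0,0.012],
    [0,0,0.013],
    [0,0,0.014],
    [0,0,0.015],
    [0,0,0.015],
  ],
  grip=[0,0,0,0,0,0,0,0,0,0],
)

```text
time_s: 30.6
eef_pos: [0.599, 0.0305, 0.0975]
eef_rot: [0.0, 0.983, 0.184, -0.0]
wrist_force: [2.1, -0.2, 1.0]
opening: -0.003
grasp_force: 0.8
```

Request:
play_rows(
  xyz=[
    [-0.2,0,0],
    [-0.4,0.1,0],
    [-0.6,0.1,0],
    [-0.8,0.1,0],
    [-1,0.2,0],
    [-1.1,0.2,0],
    [-1.2,0.2,0],
    [-1.3,0.2,0],
    [-1.4,0.2,0],
    [-1.5,0.2,0],
  ],
  rot=[
    [0,0,0.003],
    [0,0,0.005],
    [0,0,0.007],
    [0,0,0.009],
    [0,0,0.011],
    [0,0,0.012],
    [0,0,0.013],
    [0,0,0.014],
    [0,0,0.015],
    [0,0,0.015],
  ],
  grip=[0,0,0,0,0,0,0,0,0,0],
)

```text
time_s: 31.85
eef_pos: [0.5977, 0.0297, 0.0975]
eef_rot: [0.0, 0.984, 0.177, 0.0]
wrist_force: [2.2, -0.5, 0.4]
opening: 0.006
grasp_force: 0.8
```

Request:
play_rows(
  xyz=[
    [-0.2,0,0],
    [-0.4,0.1,0],
    [-0.6,0.1,0],
    [-0.8,0.1,0],
    [-1,0.2,0],
    [-1.1,0.2,0],
    [-1.2,0.2,0],
    [-1.3,0.2,0],
    [-1.4,0.2,0],
    [-1.5,0.2,0],
  ],
  rot=[
    [0,0,0.003],
    [0,0,0.005],
    [0,0,0.007],
    [0,0,0.009],
    [0,0,0.011],
    [0,0,0.012],
    [0,0,0.013],
    [0,0,0.014],
    [0,0,0.015],
    [0,0,0.015],
  ],
  grip=[0,0,0,0,0,0,0,0,0,0],
)

```text
time_s: 33.1
eef_pos: [0.5971, 0.0293, 0.0976]
eef_rot: [-0.0, 0.986, 0.169, 0.001]
wrist_force: [5.5, 0.9, -2.4]
opening: -0.001
grasp_force: 3.4
```

Contact: force is up to 5.5 N and the tool has stalled. A small extra press, then hold.

Request:
play_rows(
  xyz=[
    [-0.1,0,0],
    [-0.2,0,0],
    [-0.3,0,0],
    [-0.3,0,0],
    [-0.3,0,0],
    [-0.3,0,0],
    [-0.3,0,0],
    [-0.3,0,0],
    [-0.3,0,0],
    [-0.3,0,0],
  ],
  rot=[
    [0,0,0],
    [0,0,0],
    [0,0,0],
    [0,0,0],
    [0,0,0],
    [0,0,0],
    [0,0,0],
    [0,0,0],
    [0,0,0],
    [0,0,0],
  ],
  grip=[0,0,0,0,0,0,0,0,0,0],
)

```text
time_s: 34.35
eef_pos: [0.597, 0.0292, 0.0976]
eef_rot: [-0.0, 0.986, 0.17, 0.001]
wrist_force: [6.8, 2.3, -2.9]
opening: -0.003
grasp_force: 3.7
```

```bash
cat >> plan.py <<'E'
def lev(L,off=.018,z=.105):
    p=-.1707+psi-L; t=np.array([-np.sin(p),np.cos(p)]); q=PV+.1*np.array([np.cos(p),np.sin(p)])-off*t
    return [*q,z,p+np.pi/2]
E
python3 - <<'E'
from plan import *
K=lev(1.4,.036,.18); T=tool(); p=T[:2,3]; print(K)
b=p+.012*T[:2,0]
S=[[*(p+.006*T[:2,0]),.0976,.341],[*b,.0976,.341],[*b,.14,.341]]
S+=[[*(b+(np.array(K[:2])-b)*f),.18,.341+(K[3]-.341)*f] for f in (0,.2,.45,.7,.9,1,1)]
rows(S)
E
```

```text
[np.float64(0.48094246079158043), np.float64(-0.11640412615700749), 0.18, -0.04190367320510324]
now [0.597  0.0292 0.0976] a 0.341 q [-0.15  0.4   1.66  0.    1.08  1.08] F [ 6.8  2.3 -2.9]
[[6.0, 0.0, 0.0], [12.0, 0.0, 0.0], [12.0, 0.0, -42.4], [12.0, 0.0, -82.4], [-22.0, 19.7, -82.4], [-64.5, 44.3, -82.4], [-107.0, 69.0, -82.4], [-141.0, 88.7, -82.4], [-158.0, 98.5, -82.4], [-158.0, 98.5, -82.4]]
[[0, 0, -0.0], [0, 0, -0.0], [0, 0, -0.0], [0, 0, -0.0], [0, 0, 0.076], [0, 0, 0.172], [0, 0, 0.268], [0, 0, 0.344], [0, 0, 0.383], [0, 0, 0.383]]
```

Request:
play_rows(
  xyz=[
    [6,0,0],
    [12,0,0],
    [12,0,-42],
    [12,0,-82],
    [-22,19.7,-82],
    [-64.5,44.3,-82],
    [-107,69,-82],
    [-141,88.7,-82],
    [-158,98.5,-82],
    [-158,98.5,-82],
  ],
  rot=[
    [0,0,0],
    [0,0,0],
    [0,0,0],
    [0,0,0],
    [0,0,0.076],
    [0,0,0.172],
    [0,0,0.268],
    [0,0,0.344],
    [0,0,0.383],
    [0,0,0.383],
  ],
  grip=[0,0,0,0,0,0,0,0,0,0],
)

```text
time_s: 35.6
eef_pos: [0.4794, -0.1175, 0.1795]
eef_rot: [-0.0, 1.0, -0.022, -0.0]
wrist_force: [0.1, -0.1, -0.4]
opening: 0.002
grasp_force: 0.0
```

Request:
play_rows(
  xyz=[
    [0,0,20],
    [0,0,40],
    [0,0,60],
    [0,0,70],
    [0,0,75],
    [0,0,75],
    [0,0,75],
    [0,0,75],
    [0,0,75],
    [0,0,75],
  ],
  rot=[
    [0,0,0],
    [0,0,0],
    [0,0,0],
    [0,0,0],
    [0,0,0],
    [0,0,0],
    [0,0,0],
    [0,0,0],
    [0,0,0],
    [0,0,0],
  ],
  grip=[0,0,0,0,0,0,0,0,0,0],
)

```text
time_s: 36.85
eef_pos: [0.4801, -0.1168, 0.1047]
eef_rot: [0.0, 1.0, -0.021, 0.0]
wrist_force: [-0.3, 0.1, -0.2]
opening: -0.003
grasp_force: 0.0
```

```bash
python3 - <<'E'
from plan import *
c=shot('top'); W=cloud(c)
for n,x,y,lo in (('post',.58,.03,.09),('knob',.517,-.116,.105)):
    P=W[(W[...,2]>lo)&(W[...,2]<lo+.015)&(np.hypot(W[...,0]-x,W[...,1]-y)<.03)]; print(n,len(P),P.mean(0).round(4) if len(P) else '')
print(jaw(.035,0)[:2])
rows([lev(1.4,.036),lev(1.4,.026),lev(1.4,.02)]+[lev(L) for L in (1.36,1.28,1.2,1.12,1.04,.97,.92)])
E
```

```text
post 17 [0.5792 0.0293 0.1014]
knob 0 
[np.float64(0.5807302015103349), np.float64(0.022581828775680116)]
now [ 0.4801 -0.1168  0.1046] a -0.042 q [-0.48  0.19  1.92 -0.    1.03  1.13] F [-0.4  0.6 -0.1]
[[0.8, -0.4, -0.4], [10.8, -0.4, -0.4], [16.8, -0.4, -0.4], [22.8, 0.2, -0.4], [30.9, 1.0, -0.4], [39.0, 1.1, -0.4], [47.2, 0.6, -0.4], [55.2, -0.5, -0.4], [62.1, -2.0, -0.4], [67.0, -3.4, -0.4]]
[[0, 0, -0.0], [0, 0, -0.0], [0, 0, -0.0], [0, 0, -0.04], [0, 0, -0.12], [0, 0, -0.2], [0, 0, -0.28], [0, 0, -0.36], [0, 0, -0.43], [0, 0, -0.48]]
```

Request:
play_rows(
  xyz=[
    [5,0,0],
    [10.8,-0.4,0],
    [16.8,-0.4,0],
    [22.8,0.2,0],
    [30.9,1,0],
    [39,1.1,0],
    [47.2,0.6,0],
    [55.2,-0.5,0],
    [62.1,-2,0],
    [67,-3.4,0],
  ],
  rot=[
    [0,0,0],
    [0,0,0],
    [0,0,0],
    [0,0,-0.04],
    [0,0,-0.12],
    [0,0,-0.2],
    [0,0,-0.28],
    [0,0,-0.36],
    [0,0,-0.43],
    [0,0,-0.48],
  ],
  grip=[0,0,0,0,0,0,0,0,0,0],
)

```text
time_s: 38.15
eef_pos: [0.5474, -0.1161, 0.1042]
eef_rot: [-0.0, 0.976, 0.219, -0.0]
wrist_force: [-1.4, 0.0, 0.6]
opening: 0.002
grasp_force: 0.3
```

```bash
python3 - <<'E'
from plan import *
rows([lev(L) for L in (.88,.83,.78,.73,.68,.63,.58,.54,.5,.46)])
E
```

```text
now [ 0.5474 -0.1161  0.1042] a 0.441 q [-0.42  0.32  1.76 -0.    1.06  0.71] F [-1.4  0.   0.6]
[[3.8, 0.7, -0.8], [8.8, 1.3, -0.8], [13.9, 1.6, -0.8], [19.0, 1.7, -0.8], [24.0, 1.5, -0.8], [29.1, 1.1, -0.8], [34.1, 0.4, -0.8], [38.1, -0.3, -0.8], [42.1, -1.2, -0.8], [46.0, -2.2, -0.8]]
[[0, 0, -0.037], [0, 0, -0.087], [0, 0, -0.137], [0, 0, -0.187], [0, 0, -0.237], [0, 0, -0.287], [0, 0, -0.337], [0, 0, -0.377], [0, 0, -0.417], [0, 0, -0.457]]
```

Request:
play_rows(
  xyz=[
    [3.8,0.7,-0.5],
    [8.8,1.3,-0.5],
    [13.9,1.6,-0.5],
    [19,1.7,-0.5],
    [24,1.5,-0.5],
    [29.1,1.1,-0.5],
    [34.1,0.4,-0.5],
    [38.1,-0.3,-0.5],
    [42.1,-1.2,-0.5],
    [46,-2.2,-0.5],
  ],
  rot=[
    [0,0,-0.037],
    [0,0,-0.087],
    [0,0,-0.137],
    [0,0,-0.187],
    [0,0,-0.237],
    [0,0,-0.287],
    [0,0,-0.337],
    [0,0,-0.377],
    [0,0,-0.417],
    [0,0,-0.457],
  ],
  grip=[0,0,0,0,0,0,0,0,0,0],
)

```text
time_s: 39.4
eef_pos: [0.5876, -0.0949, 0.1049]
eef_rot: [0.0, 0.901, 0.434, -0.001]
wrist_force: [-3.8, -2.7, 0.8]
opening: 0.004
grasp_force: 2.0
```

```bash
python3 - <<'E'
from plan import *
rows([lev(L) for L in (.43,.4,.37,.34,.31,.29,.27,.25,.23,.21)])
E
```

```text
now [ 0.5876 -0.0949  0.1049] a 0.897 q [-0.36  0.39  1.66 -0.    1.09  0.32] F [-3.8 -2.7  0.8]
[[3.7, 0.6, -0.1], [6.7, 1.0, -0.1], [9.7, 1.3, -0.1], [12.8, 1.5, -0.1], [15.8, 1.6, -0.1], [17.9, 1.7, -0.1], [19.9, 1.7, -0.1], [21.9, 1.6, -0.1], [24.0, 1.5, -0.1], [26.0, 1.4, -0.1]]
[[0, 0, -0.031], [0, 0, -0.061], [0, 0, -0.091], [0, 0, -0.121], [0, 0, -0.151], [0, 0, -0.171], [0, 0, -0.191], [0, 0, -0.211], [0, 0, -0.231], [0, 0, -0.251]]
```

Request:
play_rows(
  xyz=[
    [3.7,0.6,0],
    [6.7,1,0],
    [9.7,1.3,0],
    [12.8,1.5,0],
    [15.8,1.6,0],
    [17.9,1.7,0],
    [19.9,1.7,0],
    [21.9,1.6,0],
    [24,1.5,0],
    [26,1.4,0],
  ],
  rot=[
    [0,0,-0.031],
    [0,0,-0.061],
    [0,0,-0.091],
    [0,0,-0.121],
    [0,0,-0.151],
    [0,0,-0.171],
    [0,0,-0.191],
    [0,0,-0.211],
    [0,0,-0.231],
    [0,0,-0.251],
  ],
  grip=[0,0,0,0,0,0,0,0,0,0],
)

```text
time_s: 40.65
eef_pos: [0.6036, -0.0776, 0.1049]
eef_rot: [0.0, 0.84, 0.543, -0.003]
wrist_force: [-6.7, -7.3, 3.1]
opening: 0.003
grasp_force: 4.8
```

```bash
python3 - <<'E'
from plan import *
rows([lev(L) for L in (.2,.19,.18,.17,.16,.15,.14,.12,.11,.10,.06,.03)])
E
```

```text
now [ 0.6036 -0.0776  0.1049] a 1.147 q [-0.32  0.42  1.62 -0.01  1.1   0.11] F [-6.7 -7.3  3.1]
[[3.5, 0.5, -0.1], [4.5, 0.6, -0.1], [5.5, 0.8, -0.1], [6.5, 0.9, -0.1], [7.5, 1.1, -0.1], [8.5, 1.2, -0.1], [9.5, 1.3, -0.1], [11.5, 1.5, -0.1], [12.5, 1.6, -0.1], [13.5, 1.7, -0.1], [17.6, 1.8, -0.1], [20.6, 1.9, -0.1]]
[[0, 0, -0.011], [0, 0, -0.021], [0, 0, -0.031], [0, 0, -0.041], [0, 0, -0.051], [0, 0, -0.061], [0, 0, -0.071], [0, 0, -0.091], [0, 0, -0.101], [0, 0, -0.111], [0, 0, -0.151], [0, 0, -0.181]]
```

Request:
play_rows(
  xyz=[
    [0.8,0.1,0],
    [1.6,0.2,0],
    [2.4,0.3,0],
    [3.2,0.4,0],
    [4,0.5,0],
    [4.8,0.6,0],
    [5.6,0.7,0],
    [6.4,0.8,0],
    [7.2,0.9,0],
    [8,1,0],
  ],
  rot=[
    [0,0,-0.008],
    [0,0,-0.016],
    [0,0,-0.024],
    [0,0,-0.032],
    [0,0,-0.04],
    [0,0,-0.048],
    [0,0,-0.056],
    [0,0,-0.064],
    [0,0,-0.072],
    [0,0,-0.08],
  ],
  grip=[0,0,0,0,0,0,0,0,0,0],
)

```text
time_s: 41.9
eef_pos: [0.6098, -0.0678, 0.1051]
eef_rot: [0.0, 0.818, 0.576, 0.0]
wrist_force: [-0.1, 0.9, -0.7]
opening: -0.003
grasp_force: 0.0
```

```bash
python3 - <<'E'
from plan import *
rows([lev(L) for L in (.13,.1,.06,.03)])
E
```

```text
now [ 0.6098 -0.0678  0.1051] a 1.227 q [-0.3   0.43  1.61  0.    1.1   0.04] F [-0.1  0.9 -0.7]
[[-0.9, -0.3, 0.1], [2.1, 0.2, 0.1], [6.2, 0.7, 0.1], [9.2, 1.0, 0.1]]
[[0, 0, -0.001], [0, 0, -0.031], [0, 0, -0.071], [0, 0, -0.101]]
```

The load has vanished, so the peg snapped over. Backing off and checking.

Request:
play_rows(
  xyz=[
    [-8,0,0],
    [-16,0,0],
    [-24,0,0],
    [-24,0,-30],
    [-24,0,-70],
    [-60,20,-110],
    [-100,60,-120],
    [-130,100,-120],
    [-130,100,-120],
    [-130,100,-120],
  ],
  rot=[
    [0,0,0],
    [0,0,0],
    [0,0,0],
    [0,0,0],
    [0,0,0],
    [0,0,0],
    [0,0,0],
    [0,0,0],
    [0,0,0],
    [0,0,0],
  ],
  grip=[0,0,0,0,0,0,0,0,0,0],
)

```text
time_s: 43.15
eef_pos: [0.6589, -0.2246, 0.2242]
eef_rot: [-0.001, 0.818, 0.575, -0.0]
wrist_force: [0.6, 0.2, 0.4]
opening: -0.001
grasp_force: 0.0
```

```bash
python3 - <<'E'
from plan import *
print(tool()[:3,3].round(3),readout.get_obs()['wrist_force'].round(1),lev(.04,0)[:2],jaw(0.0,0)[:2])
for n in ('top','scene'):
    c=shot(n); W=cloud(c)
    for k,x,y,lo,hi,r in (('post',.58,.02,.096,.108,.025),('knob',.616,-.045,.106,.12,.04),('rim',.546,.059,.108,.12,.03)):
        P=W[(W[...,2]>lo)&(W[...,2]<hi)&(np.hypot(W[...,0]-x,W[...,1]-y)<r)]; print(n,k,len(P),*( [P.mean(0).round(4)] if len(P) else []))
    if n=='top': cv2.imwrite('pics/t3.png',cv2.resize(c['color'][140:280,190:390,::-1],None,fx=4,fy=4,interpolation=2))
E
```

```text
[ 0.659 -0.225  0.224] [0.6 0.2 0.4] [np.float64(0.6179240900148635), np.float64(-0.043001911782774196)] [np.float64(0.5775113572657122), np.float64(0.02150299136353155)]
top post 13 [0.5825 0.0216 0.1042]
top knob 16 [ 0.6183 -0.0438  0.1126]
top rim 59 [0.5465 0.0589 0.1138]
scene post 17 [0.5809 0.0219 0.1021]
scene knob 24 [ 0.6171 -0.0437  0.113 ]
scene rim 86 [0.5463 0.0589 0.1137]
```

View pics/t3.png

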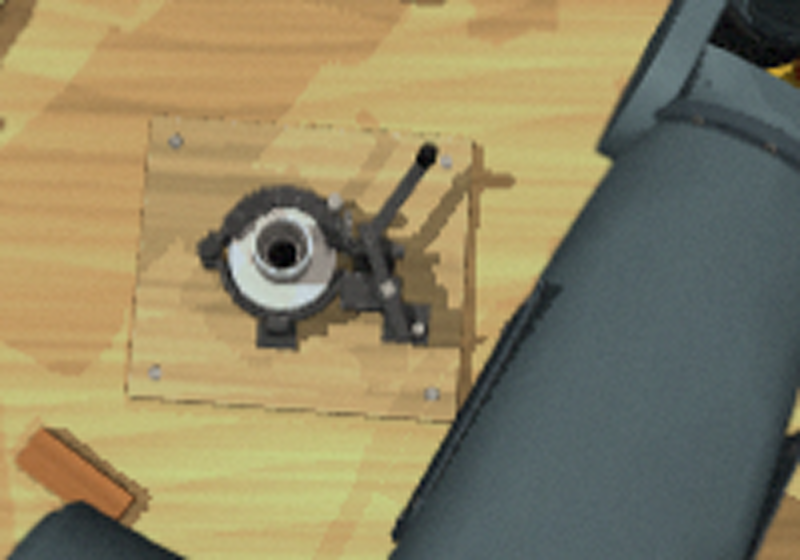

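The ring is closed round both flanges. The knob is at (427,155), the lever is at about 0.05, the jaw is at about 0.03, and the robot is clear.

```bash
python3 -c "
from bench import ctrl; print(ctrl.hand_in())"
```

```text
the job is handed in; nothing more can be done
None
```

The job is handed in: the adapter sits flat on the port, the jaw is closed (about 0.03 rad), the lever is latched (about 0.05 rad) and the arm is clear. The hand-in gave no verdict, so these figures are from my last camera check at about 43 s.

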